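# Bring a syringe pump's pusher up to the plunger

## Task

On this clinic bench stand two hand-wound syringe pumps; only one has a syringe lying in it. Take that pump's crank knob and wind its handwheel clockwise (seen from above) until the pusher touches the end of the syringe's plunger and stops, then let go. Move the pusher only by its handwheel, and leave the empty pump's wheel as it is.

Things in the scene. Friction and masses are not known exactly. Their poses are not given: they have to be found in the camera images.
- pump: The pump with the syringe: white base 170 x 285 mm, fixed, turned up to 0.25 rad. Origin on the bench under the vertical axis of the steel handwheel (112 mm wide, rim top 84 mm up); z up, y along the slide, x from wheel to syringe (away from robot). Clear syringe along y at x = +75 mm, 48 mm up; its rigid white plunger disc (28 mm) faces +y at y = +12 mm. All beside the wheel is under 70 mm.
- crank_knob (a point): Centre of the black upright crank knob on this pump's wheel rim: cylinder 18 mm across, 46 mm tall (89 to 135 mm above the bench, centre at 112 mm), 50 mm from the wheel's axis. It spins freely on its own pin, so a gripper holding it need not turn with the wheel. About 4 N sideways turns the wheel; it stays where it is left.
- pusher: This pump's aluminium carriage, geared to the wheel: clockwise from above drives it to the pump's -y, 16 mm per radian. Origin at the centre of its flat face (34 x 32 mm) that meets the plunger; axes as the pump's. In the pump's frame the face starts between y = +92 and +42 mm and stops hard on the plunger at y = +12 mm: 1.9 to 5 rad of winding, under one turn.
- spare_crank_knob (a point): Centre of the crank knob of the other, empty pump (same make and size, no syringe in it), which stands on the other side, left or right. Leave it alone.

How it is judged:
At the end, for the whole second after the job is handed in: The pusher's face is against the plunger's end (gap under 4 mm) and at rest, the crank let go (y of pusher in the frame of pump below 0.016 m and linear speed of pusher below 0.005 m/s); the robot touches nothing.
It fails at once if the empty pump's crank knob is moved more than 15 mm (distance of spare_crank_knob from where it was at the start of the episode above 0.015 m).
It fails at once if the robot pushes the pusher itself (over 2 N) instead of winding the wheel (contact force between any of the fingers, the arm and pusher above 2 N).
It also fails if it takes over 42 s, if anything falls off the work surface, if the arm or the gripper's body presses on something with over 40 N, if the wrist force passes 120 N, or if a joint passes its speed limit or range.

## Robot

A 6-joint arm with a two-finger parallel gripper is mounted at the origin on the work surface. World frame = base frame: x ahead of the robot, y to its left, z up, the work surface at z = 0. Lengths are in m, angles in rad, forces in N, time in s.
With the tool pointing down it reaches from about 0.35 to 0.975 m from the base axis. Payload 7.1 kg.
Tool frame: the origin (TCP) lies at the very end of the fingers, on their centre line; the grasp point (between the pads) lies 19 mm behind it; z points along the fingers, y is the line along which they close (so a half turn about z gives the same grasp; the last joint's range is limited). The gripper opens to 88 mm and grips with 3 to 60 N. Pads are 20 mm wide; open, the fingers measure 115 mm over their backs; the gripper's body (75 mm by 178 mm) begins 61 mm behind the grasp point.
Start: joints at [-1.177, 0.423, 1.63, -0, 1.089, -0.019], TCP at [0.251, -0.572, 0.188] pointing down, gripper open.
Joint ranges: [-3, 3], [-0.9, 2.11], [0.09, 2.58], [-1.31, 4.45], [0.11, 2.69], [-2.54, 2.54]. Speed limits (rad/s): [2.39, 2.39, 3.01, 3.14, 3.14, 3.14].

## Interface

Orientations are given as a 3x3 rotation matrix whose columns are the frame's x, y, z axes.
In Python, from workcell import env, optics, nets gives the robot as it stands. The module is installed in compiled form; this text tells all that it offers.
- The arm moves only by the tool jog_arm, never from a script. Its argument "plan" is a list of rows, each an object with "hand": the opening in per cent of the stroke, from 0 (shut) to 100 (fully open); "delta_pos": the shift along the world's x, y, z scaled (see below), a list of three; "angular": the turn, a rotation vector about the world's x, y, z scaled (see below), a list of three. A call has 1 to 10 rows; each row shifts and turns the commanded pose from where the row before left it; what a row does not reach is not made up. The controller multiplies each number of a shift by 0.2 m and each number of a turn by 90 degrees. A row lasts 1/8 s, in which the tool goes at most 62.5 mm and 10.7 degrees, less where a joint would pass 70% of its speed; a pose out of reach is approached as far as the arm can. A call with a number of a shift or a turn outside -1 to 1 is refused whole. A call with a gripper value outside its range is refused whole. The fingers move at their own pace and stop on an object; "squeeze" is the grip in N (left out, the last holds). Time passes only in rows, so rows that do not move let the fingers close. It gives the time, the measured TCP pose, the force, the opening and the grip force at its end, in the units of the state.
- env.observe(): the state, without advancing time (a new reading comes with each control period).
- optics.snapshot(name): name is "side" or "top" or "wrist"; returns a dict with "image" (384x512x3 uint8, red, green, blue), "intrinsics" (3x3 intrinsics, pixels), "R" (3x3) and "t" (3): a world point X has camera coordinates R X + t; the wrist camera has in their place "hand_eye" (4x4, takes a point from camera to tool coordinates, whose origin is the TCP and whose axes are the flange's). Camera axes: x right, y down, z forward; pixel columns grow to the right and rows downward; lengths in m; the calibration is good to about 2 mm. The wrist camera is an equidistant fisheye: a pixel r from the principal point sees the ray r / f radians off the axis. A picture is of the moment at which its call begins: read the wrist's pose just before it. There is no depth.
- env.finish_job(): hands the job in; it is judged then, once.
Trained networks look in the newest picture that a camera, given by its name, has taken for a name from the list of things; names that differ only in an ending like _2 or _b are one class to them, and where a whole thing is asked for, a point or a joint stands for the part that bears it (a point fixed in the world has none). Each returns a list of dicts, best first, with "confidence" (0 to 1); they miss things now and then, are a little off and sometimes report something else, mostly with a low value. They report only what shows in the picture. A call takes as long as a camera call.
- nets.find_in(query, camera): "xy" ([column, row] in pixels, amid what is visible of it).
- nets.regions_of(query, camera): "pixels" (384x512 bool, what is visible of it) and "xy" ([column, row] in pixels, amid what is visible of it).
- nets.landmark_of(query, camera): "xy" ([column, row] in pixels: a listed point, or the origin of a listed thing).
The state is a dict: "time": time; "joint_pos": joint angles; "qvel": joint speeds; "joint_torque": joint torques, N m; "tcp_pos": TCP position; "tool_rot": TCP orientation; "ft_force": force on the tool from outside, world axes, zero at the start; "torque": the same for the moment, N m; "gripper_width": finger opening in m; "grasp_force": force on a finger pad.
Only numpy, scipy, OpenCV 4.12 (cv2) and the standard library are available. Lean on these libraries where they do the work, as an engineer would, in place of code of your own. Each camera call takes 0.05 s, during which the arm holds its last target. There are 200 camera calls.

## Working session

There is one attempt and no reset: what is moved stays moved. The work goes in short steps, Python scripts to look and compute and a tool call to move; the robot and the scene stay as the last step left them, time stands still between calls to the robot, and variables do not carry over. Pictures are saved under pics/ and viewed, at most 10 in all, crops included, and the job is handed in when it is done.

Besides the shell and the picture viewer there is one more tool, called after "Emit:" as a command line: name --argument value ..., lists and objects as JSON in quotes. jog_arm: Moves the arm, as the interface text tells. Shifts and turns lie within -1 to 1; 1 stands for 0.2 m of shift or 90 degrees of turn. Its arguments: {"type":"object","properties":{"plan":{"type":"array","items":{"type":"object","properties":{"hand":{"type":"number"},"delta_pos":{"type":"array","items":{"type":"number","minimum":-1,"maximum":1}},"angular":{"type":"array","items":{"type":"number","minimum":-1,"maximum":1}}}}},"squeeze":{"type":"number"}},"required":["plan"]}

```bash
mkdir -p pics; cat > h.py <<'E'
import numpy as np, cv2
from workcell import env, optics, nets
def ray(s,uv):
    K=s["intrinsics"]; d=np.linalg.inv(K)@[uv[0],uv[1],1.]
    R=np.array(s["R"]);return -R.T@s["t"], R.T@d
def at_z(s,uv,z):
    c,d=ray(s,uv); return c+d*(z-c[2])/d[2]
def proj(s,X):
    p=np.array(s["R"])@X+s["t"]; q=np.array(s["intrinsics"])@p; return q[:2]/q[2]
def save(s,n): cv2.imwrite(f"pics/{n}.png",cv2.cvtColor(s["image"],cv2.COLOR_RGB2BGR))
E
python3 - <<'E'
from h import *
np.set_printoptions(precision=4,suppress=True)
for c in ["top","side"]:
    s=optics.snapshot(c); save(s,c+"0")
    print(c,"cam",-np.array(s["R"]).T@s["t"])
    for q,z in [("crank_knob",.112),("pump",0),("pusher",.05),("spare_crank_knob",.112)]:
        for r in nets.landmark_of(q,c)[:3]: print(q,r["confidence"],np.array(r["xy"]),at_z(s,r["xy"],z))
print(env.observe())
E
```

```text
top cam [0.495  0.0307 0.798 ]
crank_knob 0.4 [154.4 191.8] [0.587  0.2246 0.112 ]
pump 0.94 [183.  205.3] [0.5726 0.1891 0.    ]
pusher 0.82 [152.6 169.6] [0.6439 0.2489 0.05  ]
spare_crank_knob 0.56 [375.8 210.7] [ 0.5607 -0.2144  0.112 ]
side cam [ 0.5297 -0.5436  0.6558]
crank_knob 0.67 [263.4 132.1] [0.5886 0.2495 0.112 ]
pump 0.92 [256.7 178.1] [0.5719 0.2013 0.    ]
pusher 0.75 [288.7 152.3] [0.6575 0.2462 0.05  ]
spare_crank_knob 0.76 [261.4 289.9] [ 0.5614 -0.2064  0.112 ]
{'time': 0.5, 'joint_pos': array([-1.177 ,  0.4231,  1.63  , -0.    ,  1.0886, -0.019 ]), 'qvel': array([-0.0015, -0.0005,  0.0013, -0.0016, -0.0011, -0.0005]), 'joint_torque': array([  0.0002, -54.4137, -27.3814,   0.0644,   0.0177,  -0.    ]), 'tcp_pos': array([ 0.2507, -0.5724,  0.1878]), 'tool_rot': array([[ 0.916 ,  0.4012, -0.0001],
       [ 0.4012, -0.916 ,  0.0001],
       [ 0.    , -0.0002, -1.    ]]), 'ft_force': array([0.0919, 0.5909, 0.2431]), 'torque': array([ 0.0393, -0.0467, -0.0402]), 'grasp_force': 0.0, 'gripper_width': 0.08778636301133416}
```

```bash
python3 -c "
import cv2
a=cv2.imread('pics/top0.png');b=cv2.imread('pics/side0.png')
cv2.imwrite('pics/topc.png',cv2.resize(a[90:290,60:320],None,fx=3,fy=3))
cv2.imwrite('pics/sidec.png',cv2.resize(b[60:360,130:400],None,fx=2,fy=2))"
```

```text
(no output)
```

View pics/topc.png

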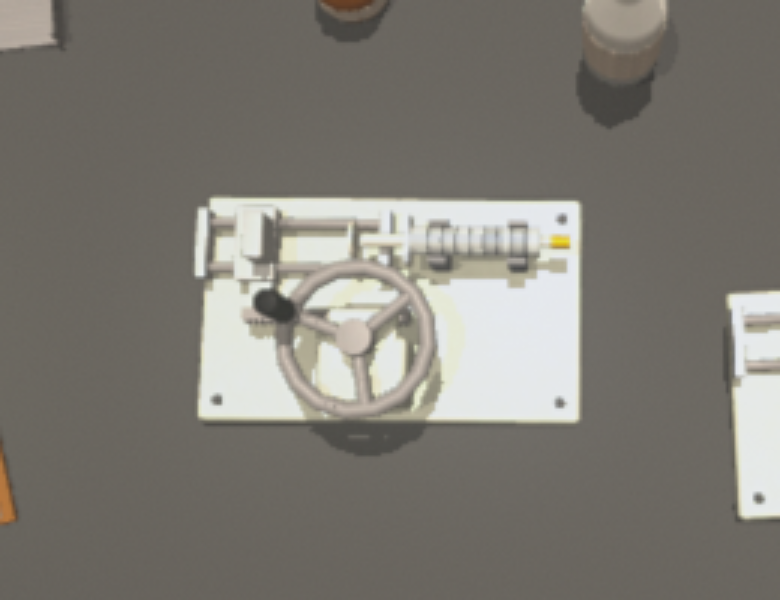

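View pics/sidec.png

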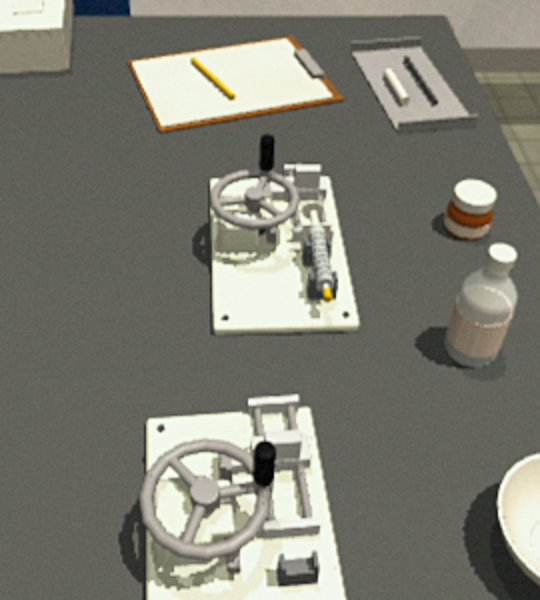

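The syringe pump is the left one (+y). In the top image its rim centre is at about px (179,203), the knob top at (148,190), and the base edges are nearly axis-aligned. Next I triangulate these points.

```bash
cat >> h.py <<'E'
def tri(rs):
    A=np.zeros((3,3));b=np.zeros(3)
    for c,d in rs:
        d=d/np.linalg.norm(d);P=np.eye(3)-np.outer(d,d);A+=P;b+=P@c
    return np.linalg.solve(A,b)
E
python3 - <<'E'
from h import *
np.set_printoptions(precision=4,suppress=True)
t=optics.snapshot("top"); s=optics.snapshot("side")
T=lambda x,y:(60+x/3,90+y/3)
S=lambda x,y:(130+x/2,60+y/2)
print("rim ctr top",at_z(t,T(357.5,339),.079),"width px->m",at_z(t,T(277,339),.079)-at_z(t,T(438,339),.079))
print("rim ctr side",at_z(s,S(255,199),.079))
print("knob top",at_z(t,T(265,299),.135),"knob bottom",at_z(t,T(282,310),.089))
print("knob side c",at_z(s,S(267,153),.112))
print("tri net",tri([ray(t,(154.4,191.8)),ray(s,(263.4,132.1))]), "tri eye",tri([ray(t,T(272.5,304)),ray(s,S(267,153))]))
print("corners",*[at_z(t,T(*p),.012) for p in [(210,198),(580,202),(580,420),(199,418)]])
print("pusher face, disc", at_z(t,T(277,235),.055),at_z(t,T(350,241),.048))
E
```

```text
rim ctr top [0.5695 0.1816 0.079 ] width px->m [-0.0029  0.1106  0.    ]
rim ctr side [0.5715 0.1806 0.079 ]
knob top [0.5878 0.2299 0.135 ] knob bottom [0.5869 0.2317 0.089 ]
knob side c [0.5879 0.2304 0.112 ]
tri net [0.5853 0.2188 0.1329] tri eye [0.588  0.232  0.1109]
corners [0.6818 0.3135 0.012 ] [0.6864 0.0308 0.012 ] [0.5198 0.0266 0.012 ] [0.5142 0.3103 0.012 ]
pusher face, disc [0.6457 0.2482 0.055 ] [0.6441 0.1972 0.048 ]
```

Emit:
jog_arm --plan '[{"delta_pos": [0.084, 0.2, 0.1], "angular": [0, 0, 0], "hand": 100}, {"delta_pos": [0.084, 0.2, 0], "angular": [0, 0, 0], "hand": 100}, {"delta_pos": [0.084, 0.2, 0], "angular": [0, 0, 0], "hand": 100}, {"delta_pos": [0.084, 0.2, 0], "angular": [0, 0, 0], "hand": 100}, {"delta_pos": [0.084, 0.2, 0], "angular": [0, 0, 0], "hand": 100}, {"delta_pos": [0.084, 0.2, 0], "angular": [0, 0, 0], "hand": 100}, {"delta_pos": [0.084, 0.2, 0], "angular": [0, 0, 0], "hand": 100}, {"delta_pos": [0.084, 0.2, 0], "angular": [0, 0, 0], "hand": 100}, {"delta_pos": [0.084, 0.2, 0], "angular": [0, 0, 0], "hand": 100}, {"delta_pos": [0.084, 0.2, 0], "angular": [0, 0, 0], "hand": 100}]' --squeeze 25

```text
time: 1.85
tcp_pos: [0.4193, -0.1712, 0.2082]
tool_rot: [[0.916, 0.401, 0.001], [0.401, -0.916, -0.0], [0.001, 0.001, -1.0]]
ft_force: [0.4, -0.1, 0.0]
gripper_width: 0.0877
grasp_force: 0.0
```

Emit:
jog_arm --plan '[{"delta_pos": [0.084, 0.2, 0], "angular": [0, 0, 0], "hand": 100}, {"delta_pos": [0.084, 0.2, 0], "angular": [0, 0, 0], "hand": 100}, {"delta_pos": [0.084, 0.2, 0], "angular": [0, 0, 0], "hand": 100}, {"delta_pos": [0.084, 0.2, 0], "angular": [0, 0, 0], "hand": 100}, {"delta_pos": [0.084, 0.2, 0], "angular": [0, 0, 0], "hand": 100}, {"delta_pos": [0.084, 0.2, 0], "angular": [0, 0, 0], "hand": 100}, {"delta_pos": [0.084, 0.2, 0], "angular": [0, 0, 0], "hand": 100}, {"delta_pos": [0.084, 0.2, 0], "angular": [0, 0, 0], "hand": 100}, {"delta_pos": [0.084, 0.2, 0], "angular": [0, 0, 0], "hand": 100}, {"delta_pos": [0.084, 0.2, 0], "angular": [0, 0, 0], "hand": 100}]'

```text
time: 3.1
tcp_pos: [0.5872, 0.229, 0.2079]
tool_rot: [[0.916, 0.401, 0.0], [0.401, -0.916, 0.0], [0.0, 0.0, -1.0]]
ft_force: [0.5, -0.1, 1.8]
gripper_width: 0.0876
grasp_force: 0.0
```

```bash
python3 - <<'E'
from h import *
o=env.observe(); s=optics.snapshot("wrist"); save(s,"w0")
K=np.array(s["intrinsics"]);H=np.array(s["hand_eye"])
r=nets.landmark_of("crank_knob","wrist")
print(H.round(3),K.round(1))
for q in r:
    d=(np.array(q["xy"])-K[:2,2])/K[0,0]; th=np.hypot(*d); v=np.r_[d/th*np.sin(th),np.cos(th)]
    R=np.array(o["tool_rot"]); c=o["tcp_pos"]+R@H[:3,3]; w=R@H[:3,:3]@v
    print(q, c+w*(.112-c[2])/w[2])
E
```

```text
[[-0.001 -0.965 -0.263  0.073]
 [ 1.    -0.001 -0.     0.   ]
 [-0.    -0.263  0.965 -0.196]
 [ 0.     0.     0.     1.   ]] [[297.3   0.  249.4]
 [  0.  297.3 192.4]
 [  0.    0.    1. ]]
```

View pics/w0.png

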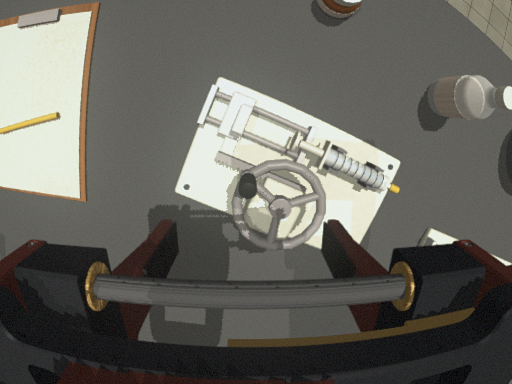

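The wrist picture shows the knob at about (248,185). By the calibration that is within 2 mm of straight below the tool, so I descend and grip.

Emit:
jog_arm --plan '[{"delta_pos": [0, 0, -0.135], "angular": [0, 0, 0], "hand": 100}, {"delta_pos": [0, 0, -0.135], "angular": [0, 0, 0], "hand": 100}, {"delta_pos": [0, 0, -0.135], "angular": [0, 0, 0], "hand": 100}, {"delta_pos": [0, 0, -0.135], "angular": [0, 0, 0], "hand": 100}, {"delta_pos": [0, 0, 0], "angular": [0, 0, 0], "hand": 0}, {"delta_pos": [0, 0, 0], "angular": [0, 0, 0], "hand": 0}, {"delta_pos": [0, 0, 0], "angular": [0, 0, 0], "hand": 0}, {"delta_pos": [0, 0, 0], "angular": [0, 0, 0], "hand": 0}, {"delta_pos": [0, 0, 0], "angular": [0, 0, 0], "hand": 0}, {"delta_pos": [0, 0, 0], "angular": [0, 0, 0], "hand": 0}]' --squeeze 25

```text
time: 4.45
tcp_pos: [0.5868, 0.2276, 0.1001]
tool_rot: [[0.916, 0.401, 0.0], [0.401, -0.916, 0.0], [0.0, 0.0, -1.0]]
ft_force: [0.5, -0.3, -0.4]
gripper_width: 0.0312
grasp_force: 0.0
```

Emit:
jog_arm --plan '[{"delta_pos": [0, 0, 0], "angular": [0, 0, 0], "hand": 0}, {"delta_pos": [0, 0, 0], "angular": [0, 0, 0], "hand": 0}, {"delta_pos": [0, 0, 0], "angular": [0, 0, 0], "hand": 0}]'

```text
time: 4.82
tcp_pos: [0.5874, 0.2277, 0.1005]
tool_rot: [[0.916, 0.401, 0.001], [0.401, -0.916, 0.0], [0.001, 0.0, -1.0]]
ft_force: [0.6, -0.3, 4.6]
gripper_width: 0.0019
grasp_force: 2.4
```

The gripper closed on nothing (1.9 mm), so I look before going on.

```bash
python3 - <<'E'
from h import *
s=optics.snapshot("side"); w=optics.snapshot("wrist")
a=cv2.resize(s["image"][60:200,180:340],(400,350)); b=cv2.resize(w["image"],(400,300)); b=cv2.copyMakeBorder(b,0,50,0,0,0)
save({"image":np.hstack([a,b])},"m1")
E
```

```text
(no output)
```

View pics/m1.png

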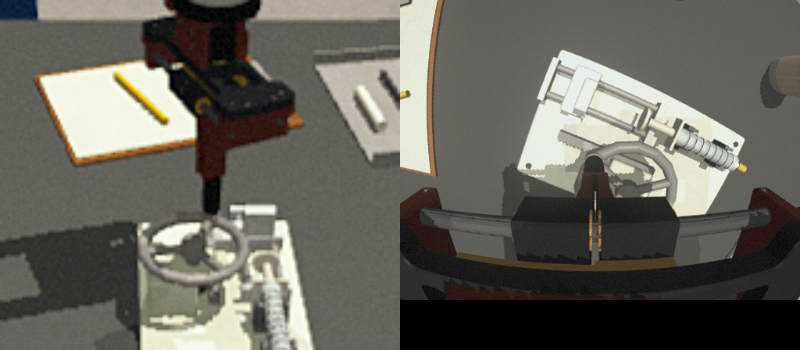

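The wrist view shows the knob just ahead of the closed fingers, on the +tool x side, around wrist px (248,205). I open and re-measure in place.

Emit:
jog_arm --plan '[{"delta_pos": [0, 0, 0.1], "angular": [0, 0, 0], "hand": 100}, {"delta_pos": [0, 0, 0.15], "angular": [0, 0, 0], "hand": 100}, {"delta_pos": [0, 0, 0.15], "angular": [0, 0, 0], "hand": 100}, {"delta_pos": [0, 0, 0], "angular": [0, 0, 0], "hand": 100}, {"delta_pos": [0, 0, 0], "angular": [0, 0, 0], "hand": 100}, {"delta_pos": [0, 0, 0], "angular": [0, 0, 0], "hand": 100}, {"delta_pos": [0, 0, 0], "angular": [0, 0, 0], "hand": 100}]'

```text
time: 5.8
tcp_pos: [0.5862, 0.2273, 0.1788]
tool_rot: [[0.916, 0.401, -0.002], [0.401, -0.916, -0.001], [-0.002, -0.0, -1.0]]
ft_force: [-0.4, -0.1, -0.5]
gripper_width: 0.067
grasp_force: 0.0
```

```bash
cat >> h.py <<'E'
def wproj(s,o,X):
    H=np.array(s["hand_eye"]);K=np.array(s["intrinsics"]);p=np.array(o["tool_rot"]).T@(np.array(X)-o["tcp_pos"])
    c=H[:3,:3].T@(p-H[:3,3]);rr=np.hypot(c[0],c[1]);th=np.arctan2(rr,c[2]);return K[:2,2]+K[0,0]*th*c[:2]/rr
def wat(s,o,uv,z):
    H=np.array(s["hand_eye"]);K=np.array(s["intrinsics"]);d=(np.array(uv)-K[:2,2])/K[0,0];th=np.hypot(*d)
    v=np.r_[d/th*np.sin(th),np.cos(th)];R=np.array(o["tool_rot"]);c=o["tcp_pos"]+R@H[:3,3];w=R@H[:3,:3]@v
    return c+w*(z-c[2])/w[2]
E
python3 - <<'E'
from h import *
import pickle
o=env.observe(); w=optics.snapshot("wrist"); t=optics.snapshot("top"); s=optics.snapshot("side")
pickle.dump((o,w,t,s),open("f.pkl","wb")); print(o["tcp_pos"],o["gripper_width"])
a=cv2.resize(w["image"][80:260,160:360],(400,360)); b=cv2.resize(s["image"][80:200,210:330],(400,400))[:360]
save({"image":np.hstack([a,b])},"m2")
E
```

```text
[0.58618496 0.22728912 0.17881141] 0.06701059766698249
```

View pics/m2.png

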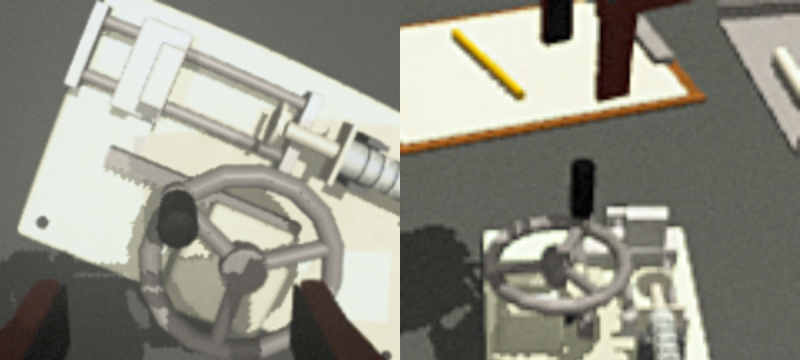

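```bash
python3 - <<'E'
from h import *
import pickle
np.set_printoptions(precision=4,suppress=True)
o,w,t,s=pickle.load(open("f.pkl","rb"))
print("wrist mid",wat(w,o,(249,188),.112),"top face",wat(w,o,(248.5,197),.135),"bot",wat(w,o,(249.5,177),.089))
print("hub wrist",wat(w,o,(160+243/2,80+265/2),.084),"side hub",at_z(s,(210+155/3.333,80+265/3.333),.084))
print("side mid",at_z(s,(264.9,136.4),.112))
H=w["hand_eye"];c=o["tcp_pos"]+o["tool_rot"]@H[:3,3];v=wat(w,o,(249,188),.112)-c
print("tri",tri([(c,v),ray(s,(264.9,136.4))]))
C=np.array([.570,.181]);
for a in range(40,91,10):
    f=np.deg2rad(a);X=np.r_[C+.05*np.array([np.cos(f),np.sin(f)]),.112]
    print(a,X,wproj(w,o,X),wproj(w,o,X+[0,0,.023]),proj(s,X))
E
```

```text
wrist mid [0.5907 0.2293 0.112 ] top face [0.5889 0.2289 0.135 ] bot [0.5957 0.231  0.089 ]
hub wrist [0.5735 0.185  0.084 ] side hub [0.5687 0.1743 0.084 ]
side mid [0.5914 0.2308 0.112 ]
tri [0.5911 0.2294 0.113 ]
40 [0.6083 0.2131 0.112 ] [273.0795 177.76  ] [275.2071 183.7626] [272.1552 140.533 ]
50 [0.6021 0.2193 0.112 ] [264.1228 181.155 ] [265.4422 187.4527] [269.4981 139.0795]
60 [0.595  0.2243 0.112 ] [255.9218 185.9928] [256.5019 192.6991] [266.4992 137.9156]
70 [0.5871 0.228  0.112 ] [248.7634 192.085 ] [248.7057 199.2905] [263.2441 137.0701]
80 [0.5787 0.2302 0.112 ] [242.8841 199.1969] [242.3149 206.9648] [259.8228 136.5637]
90 [0.57  0.231 0.112] [238.4613 207.0616] [237.5217 215.4265] [256.328  136.4087]
```

```bash
python3 - <<'E'
from h import *
import pickle
np.set_printoptions(precision=4,suppress=True)
o,w,t,s=pickle.load(open("f.pkl","rb"))
R=o["tool_rot"];p=o["tcp_pos"]
for k in (-.04,.04):
    q=p+R[:,1]*k
    for dz in (0,.02,.04): print(k,dz,"side",proj(s,q+[0,0,dz]),"wrist",wproj(w,o,q+[0,0,dz]))
print("closed m1: tip",proj(s,np.array([.5874,.2277,.1005])),proj(s,np.array([.5874,.2277,.135])))
save({"image":cv2.resize(s["image"][30:180,170:370],(800,600))},"m3")
E
```

```text
-0.04 0 side [256.3721 105.6822] wrist [192.8029 218.4377]
-0.04 0.02 side [256.5293  98.2612] wrist [187.3549 229.104 ]
-0.04 0.04 side [256.6914  90.6047] wrist [180.8456 241.9703]
0.04 0 side [271.5982 122.3892] wrist [305.1352 218.3267]
0.04 0.02 side [272.017  114.8001] wrist [310.5029 228.9899]
0.04 0.04 side [272.4499 106.9554] wrist [316.9185 241.8558]
closed m1: tip [263.224  140.9346] [263.67   129.3387]
```

View pics/m3.png

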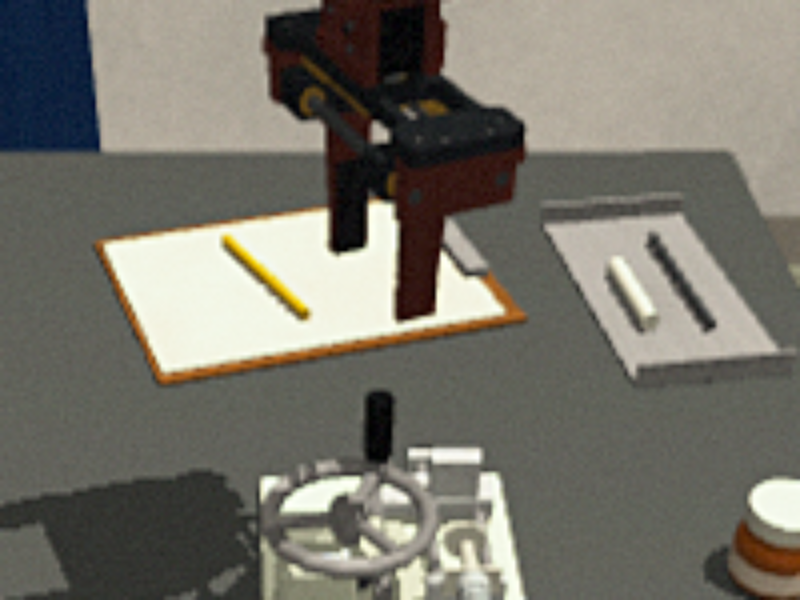

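Side and wrist views agree that the fingertips really end about 33 mm above the reported TCP. In the side view the tips sit at (257,92) and (274,110), where the reported TCP predicts rows 106 and 122. So the fingers closed just above the knob, which hasn't moved and is at about (0.591, 0.2295). I'll command a TCP z of about 0.070, which puts the real tips at about 0.103, and check the force on the way down.

Emit:
jog_arm --plan '[{"delta_pos": [0.022, 0.01, 0], "angular": [0, 0, 0], "hand": 100}, {"delta_pos": [0, 0, -0.1], "angular": [0, 0, 0], "hand": 100}, {"delta_pos": [0, 0, -0.1], "angular": [0, 0, 0], "hand": 100}, {"delta_pos": [0, 0, -0.1], "angular": [0, 0, 0], "hand": 100}, {"delta_pos": [0, 0, -0.1], "angular": [0, 0, 0], "hand": 100}, {"delta_pos": [0, 0, 0], "angular": [0, 0, 0], "hand": 100}]'

```text
time: 6.7
tcp_pos: [0.5896, 0.229, 0.0974]
tool_rot: [[0.916, 0.401, -0.004], [0.401, -0.916, -0.001], [-0.004, -0.0, -1.0]]
ft_force: [-0.1, 1.1, 0.6]
gripper_width: 0.0878
grasp_force: 0.0
```

```bash
python3 - <<'E'
from h import *
s=optics.snapshot("side"); w=optics.snapshot("wrist")
a=cv2.resize(s["image"][80:200,210:330],(400,400)); b=cv2.resize(w["image"][80:280,150:350],(400,400))
save({"image":np.hstack([a,b])},"m4")
E
```

```text
(no output)
```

View pics/m4.png

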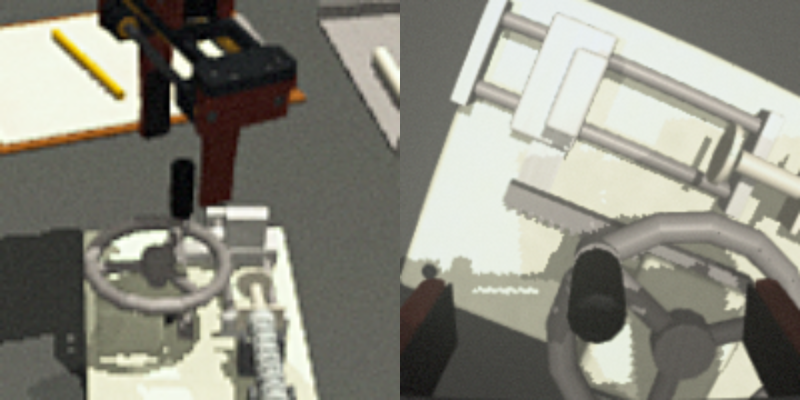

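The picture confirms it: at TCP z = 0.097 the tips (rows 137 and 205, mean 171) are only just level with the knob top (row 162). I go 27 mm lower and close.

Emit:
jog_arm --plan '[{"delta_pos": [0, 0, -0.07], "angular": [0, 0, 0], "hand": 100}, {"delta_pos": [0, 0, -0.065], "angular": [0, 0, 0], "hand": 100}, {"delta_pos": [0, 0, 0], "angular": [0, 0, 0], "hand": 0}, {"delta_pos": [0, 0, 0], "angular": [0, 0, 0], "hand": 0}, {"delta_pos": [0, 0, 0], "angular": [0, 0, 0], "hand": 0}, {"delta_pos": [0, 0, 0], "angular": [0, 0, 0], "hand": 0}, {"delta_pos": [0, 0, 0], "angular": [0, 0, 0], "hand": 0}, {"delta_pos": [0, 0, 0], "angular": [0, 0, 0], "hand": 0}, {"delta_pos": [0, 0, 0], "angular": [0, 0, 0], "hand": 0}, {"delta_pos": [0, 0, 0], "angular": [0, 0, 0], "hand": 0}]' --squeeze 25

```text
time: 8.05
tcp_pos: [0.5912, 0.2297, 0.0729]
tool_rot: [[0.916, 0.401, 0.0], [0.401, -0.916, 0.0], [0.0, -0.0, -1.0]]
ft_force: [0.2, 0.1, -0.1]
gripper_width: 0.0177
grasp_force: 25.0
```

```bash
cat > arc.py <<'E'
import numpy as np,sys
cx,cy,a0,da,n=map(float,sys.argv[1:6]); a=np.deg2rad(a0-da*np.arange(n+1))
P=np.c_[np.cos(a),np.sin(a)]*.05; print((np.diff(P,axis=0)/.2).round(3).tolist())
E
python3 arc.py .572 .183 67.7 8 10;python3 arc.py .572 .183 -12.3 8 10;python3 arc.py .572 .183 -92.3 8 6
```

```text
[[0.031, -0.015], [0.029, -0.02], [0.026, -0.023], [0.022, -0.027], [0.018, -0.03], [0.014, -0.032], [0.009, -0.034], [0.005, -0.035], [-0.0, -0.035], [-0.005, -0.035]]
[[-0.01, -0.033], [-0.014, -0.032], [-0.019, -0.029], [-0.023, -0.027], [-0.026, -0.023], [-0.029, -0.019], [-0.031, -0.015], [-0.033, -0.011], [-0.034, -0.006], [-0.035, -0.001]]
[[-0.035, 0.004], [-0.034, 0.009], [-0.032, 0.013], [-0.03, 0.018], [-0.027, 0.022], [-0.024, 0.025]]
```

Emit:
jog_arm --plan '[{"delta_pos": [0.031, -0.015, 0], "angular": [0, 0, 0], "hand": 0}, {"delta_pos": [0.029, -0.02, 0], "angular": [0, 0, 0], "hand": 0}, {"delta_pos": [0.026, -0.023, 0], "angular": [0, 0, 0], "hand": 0}, {"delta_pos": [0.022, -0.027, 0], "angular": [0, 0, 0], "hand": 0}, {"delta_pos": [0.018, -0.03, 0], "angular": [0, 0, 0], "hand": 0}]'

```text
time: 8.68
tcp_pos: [0.6159, 0.2058, 0.0728]
tool_rot: [[0.916, 0.401, -0.002], [0.401, -0.916, -0.0], [-0.002, -0.0, -1.0]]
ft_force: [-6.2, 0.1, 5.0]
gripper_width: 0.0176
grasp_force: 25.0
```

Emit:
jog_arm --plan '[{"delta_pos": [0.014, -0.032, 0], "angular": [0, 0, 0], "hand": 0}, {"delta_pos": [0.009, -0.034, 0], "angular": [0, 0, 0], "hand": 0}, {"delta_pos": [0.005, -0.035, 0], "angular": [0, 0, 0], "hand": 0}, {"delta_pos": [0, -0.035, 0], "angular": [0, 0, 0], "hand": 0}, {"delta_pos": [-0.005, -0.035, 0], "angular": [0, 0, 0], "hand": 0}]'

```text
time: 9.3
tcp_pos: [0.6196, 0.1724, 0.0728]
tool_rot: [[0.916, 0.401, -0.003], [0.401, -0.916, 0.001], [-0.002, -0.002, -1.0]]
ft_force: [-9.0, 4.2, 6.2]
gripper_width: 0.0172
grasp_force: 25.0
```

Emit:
jog_arm --plan '[{"delta_pos": [-0.015, -0.033, 0], "angular": [0, 0, 0], "hand": 0}, {"delta_pos": [-0.019, -0.032, 0], "angular": [0, 0, 0], "hand": 0}, {"delta_pos": [-0.019, -0.029, 0], "angular": [0, 0, 0], "hand": 0}, {"delta_pos": [-0.023, -0.027, 0], "angular": [0, 0, 0], "hand": 0}, {"delta_pos": [-0.026, -0.023, 0], "angular": [0, 0, 0], "hand": 0}]'

```text
time: 9.93
tcp_pos: [0.6004, 0.1436, 0.0729]
tool_rot: [[0.916, 0.401, 0.0], [0.401, -0.916, 0.001], [0.001, -0.001, -1.0]]
ft_force: [-2.2, 7.2, 0.1]
gripper_width: 0.0177
grasp_force: 25.0
```

Emit:
jog_arm --plan '[{"delta_pos": [-0.029, -0.019, 0], "angular": [0, 0, 0], "hand": 0}, {"delta_pos": [-0.031, -0.015, 0], "angular": [0, 0, 0], "hand": 0}, {"delta_pos": [-0.033, -0.011, 0], "angular": [0, 0, 0], "hand": 0}, {"delta_pos": [-0.034, -0.006, 0], "angular": [0, 0, 0], "hand": 0}]'

```text
time: 10.42
tcp_pos: [0.5758, 0.1342, 0.0729]
tool_rot: [[0.916, 0.401, 0.002], [0.401, -0.916, 0.002], [0.003, -0.001, -1.0]]
ft_force: [1.4, 9.9, -2.5]
gripper_width: 0.0177
grasp_force: 25.0
```

```bash
python3 arc.py .57 .184 -84 8 8
```

```text
[[-0.035, -0.001], [-0.035, 0.004], [-0.034, 0.008], [-0.032, 0.013], [-0.03, 0.017], [-0.027, 0.021], [-0.024, 0.025], [-0.021, 0.028]]
```

Emit:
jog_arm --plan '[{"delta_pos": [-0.035, 0.004, 0], "angular": [0, 0, 0], "hand": 0}, {"delta_pos": [-0.035, 0.007, 0], "angular": [0, 0, 0], "hand": 0}]'

```text
time: 10.68
tcp_pos: [0.5615, 0.1348, 0.0729]
tool_rot: [[0.916, 0.401, 0.001], [0.401, -0.916, -0.001], [0.001, 0.001, -1.0]]
ft_force: [2.1, 0.0, -1.4]
gripper_width: 0.0175
grasp_force: 25.0
```

Emit:
jog_arm --plan '[{"delta_pos": [-0.034, 0.008, 0], "angular": [0, 0, 0], "hand": 0}, {"delta_pos": [-0.032, 0.013, 0], "angular": [0, 0, 0], "hand": 0}]'

```text
time: 10.92
tcp_pos: [0.5478, 0.1396, 0.0729]
tool_rot: [[0.916, 0.401, 0.001], [0.401, -0.916, -0.0], [0.0, 0.0, -1.0]]
ft_force: [3.1, 0.7, -2.9]
gripper_width: 0.0175
grasp_force: 25.0
```

Emit:
jog_arm --plan '[{"delta_pos": [-0.03, 0.017, 0], "angular": [0, 0, 0], "hand": 0}]'

```text
time: 11.05
tcp_pos: [0.5418, 0.1433, 0.0729]
tool_rot: [[0.916, 0.401, 0.001], [0.401, -0.916, 0.0], [0.001, 0.0, -1.0]]
ft_force: [3.4, 1.8, -4.0]
gripper_width: 0.0176
grasp_force: 25.0
```

Emit:
jog_arm --plan '[{"delta_pos": [-0.027, 0.021, 0], "angular": [0, 0, 0], "hand": 0}]'

```text
time: 11.18
tcp_pos: [0.5365, 0.1477, 0.0729]
tool_rot: [[0.916, 0.401, 0.001], [0.401, -0.916, 0.0], [0.001, 0.0, -1.0]]
ft_force: [4.4, 0.6, -3.9]
gripper_width: 0.0175
grasp_force: 25.0
```

Emit:
jog_arm --plan '[{"delta_pos": [-0.024, 0.025, 0], "angular": [0, 0, 0], "hand": 0}]'

```text
time: 11.3
tcp_pos: [0.5318, 0.1528, 0.0729]
tool_rot: [[0.916, 0.401, 0.001], [0.401, -0.916, 0.0], [0.001, 0.0, -1.0]]
ft_force: [5.2, 1.1, -4.6]
gripper_width: 0.0172
grasp_force: 25.0
```

```bash
python3 - <<'E'
from h import *
t=optics.snapshot("top"); s=optics.snapshot("side"); w=optics.snapshot("wrist")
save({"image":np.hstack([cv2.resize(t["image"][140:220,110:230],(480,320)),cv2.resize(s["image"][110:210,240:340],(320,320))])},"m5")
E
python3 arc.py .57 .184 -140 6 10
```

```text
[[-0.016, 0.021], [-0.013, 0.022], [-0.011, 0.024], [-0.009, 0.025], [-0.006, 0.025], [-0.003, 0.026], [-0.0, 0.026], [0.002, 0.026], [0.005, 0.026], [0.008, 0.025]]
```

View pics/m5.png

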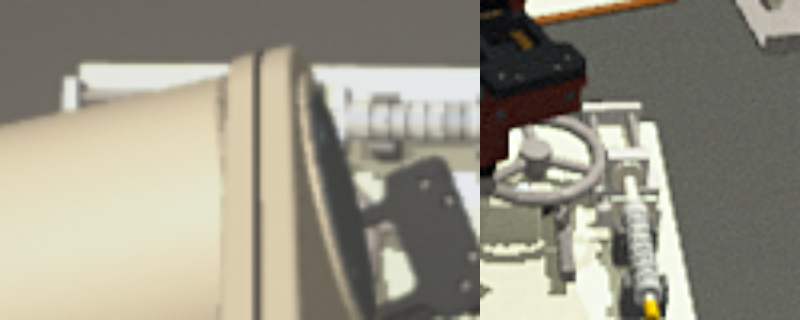

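In the side view (right half) the carriage at about (630,160) is nearly on the plunger disc. I carry on in small steps until the force rises.

Emit:
jog_arm --plan '[{"delta_pos": [-0.016, 0.021, 0], "angular": [0, 0, 0], "hand": 0}]'

```text
time: 11.58
tcp_pos: [0.531, 0.154, 0.073]
tool_rot: [[0.915, 0.404, 0.005], [0.404, -0.915, -0.004], [0.003, 0.006, -1.0]]
ft_force: [19.6, -29.0, -10.7]
gripper_width: 0.0174
grasp_force: 25.0
```

Emit:
jog_arm --plan '[{"delta_pos": [-0.013, 0.022, 0], "angular": [0, 0, 0], "hand": 0}]'

```text
time: 11.7
tcp_pos: [0.5301, 0.1545, 0.0731]
tool_rot: [[0.914, 0.406, 0.007], [0.406, -0.914, -0.01], [0.003, 0.012, -1.0]]
ft_force: [24.0, -45.2, -9.4]
gripper_width: 0.0186
grasp_force: 25.0
```

Emit:
jog_arm --plan '[{"delta_pos": [-0.011, 0.024, 0], "angular": [0, 0, 0], "hand": 0}]'

```text
time: 11.82
tcp_pos: [0.528, 0.158, 0.073]
tool_rot: [[0.914, 0.405, 0.007], [0.405, -0.914, -0.011], [0.002, 0.013, -1.0]]
ft_force: [22.1, -44.9, -8.7]
gripper_width: 0.0274
grasp_force: 25.0
```

The force jumped from about 5 N to 45 N, so the pusher is on its hard stop. I take back the overshoot, open and lift away.

Emit:
jog_arm --plan '[{"delta_pos": [0.022, -0.042, 0], "angular": [0, 0, 0], "hand": 0}, {"delta_pos": [0, 0, 0], "angular": [0, 0, 0], "hand": 0}]'

```text
time: 12.08
tcp_pos: [0.53, 0.1533, 0.0729]
tool_rot: [[0.916, 0.401, 0.002], [0.401, -0.916, -0.005], [0.0, 0.005, -1.0]]
ft_force: [10.4, -19.7, -4.0]
gripper_width: 0.0178
grasp_force: 25.0
```

Emit:
jog_arm --plan '[{"delta_pos": [0, 0, 0], "angular": [0, 0, 0], "hand": 100}, {"delta_pos": [0, 0, 0], "angular": [0, 0, 0], "hand": 100}, {"delta_pos": [0, 0, 0], "angular": [0, 0, 0], "hand": 100}, {"delta_pos": [0, 0, 0], "angular": [0, 0, 0], "hand": 100}, {"delta_pos": [0, 0, 0], "angular": [0, 0, 0], "hand": 100}, {"delta_pos": [0, 0, 0], "angular": [0, 0, 0], "hand": 100}, {"delta_pos": [0, 0, 0], "angular": [0, 0, 0], "hand": 100}, {"delta_pos": [0, 0, 0], "angular": [0, 0, 0], "hand": 100}]'

```text
time: 13.08
tcp_pos: [0.5281, 0.1573, 0.0729]
tool_rot: [[0.916, 0.401, -0.0], [0.401, -0.916, 0.0], [-0.0, -0.0, -1.0]]
ft_force: [0.4, -0.6, 0.5]
gripper_width: 0.0875
grasp_force: 0.0
```

Emit:
jog_arm --plan '[{"delta_pos": [0, 0, 0.15], "angular": [0, 0, 0], "hand": 100}, {"delta_pos": [0, 0, 0.2], "angular": [0, 0, 0], "hand": 100}, {"delta_pos": [0, 0, 0.2], "angular": [0, 0, 0], "hand": 100}, {"delta_pos": [0, -0.2, 0.2], "angular": [0, 0, 0], "hand": 100}, {"delta_pos": [-0.1, -0.25, 0.1], "angular": [0, 0, 0], "hand": 100}, {"delta_pos": [-0.1, -0.25, 0], "angular": [0, 0, 0], "hand": 100}, {"delta_pos": [-0.1, -0.25, 0], "angular": [0, 0, 0], "hand": 100}, {"delta_pos": [0, 0, 0], "angular": [0, 0, 0], "hand": 100}]'

```text
time: 14.08
tcp_pos: [0.4668, -0.0351, 0.2431]
tool_rot: [[0.918, 0.397, -0.0], [0.397, -0.918, -0.0], [-0.0, 0.0, -1.0]]
ft_force: [0.0, 0.2, -0.3]
gripper_width: 0.0877
grasp_force: 0.0
```

```bash
python3 - <<'E'
from h import *
t=optics.snapshot("top"); s=optics.snapshot("side")
save({"image":np.hstack([cv2.resize(t["image"][140:240,110:260],(450,300)),cv2.resize(s["image"][100:200,220:320],(300,300))])},"m6")
E
```

```text
(no output)
```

View pics/m6.png

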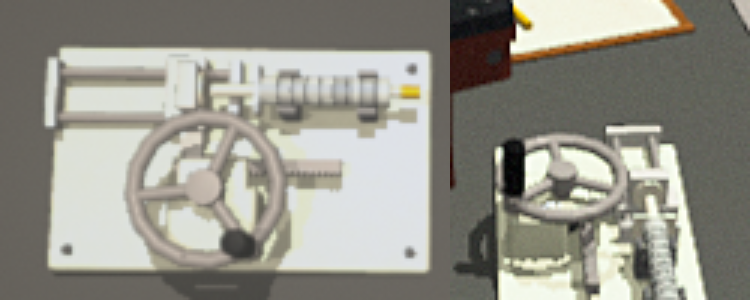

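The top view shows the carriage face at about (205,85) up against the plunger disc, the knob free at (238,243), and the arm clear. I hand the job in.

```bash
python3 -c "
from workcell import env
print(env.finish_job())"
```

```text
the job is handed in; nothing more can be done
None
```

I wound the syringe pump's handwheel clockwise until the pusher stopped hard on the plunger, let go of the crank, moved the arm clear and handed the job in at about 14 s; the hand-in returned no verdict. The empty pump's wheel was not touched.

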